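Lock the box cutters away in the blade safe

ROBOT

A 6-joint arm with a two-finger parallel gripper is mounted at the origin on a cart in front of the work surface, level with it; the furniture and walls round the work are solid. World frame = base frame: x ahead of the robot, y to its left, z up, the work surface at z = 0. Lengths are in m, angles in rad, forces in N, time in s.
With the tool pointing down it reaches from about 0.25 to 0.8 m from the base axis. Payload 3.9 kg.
Tool frame: the origin (TCP) lies at the very end of the fingers, on their centre line; the grasp point (between the pads) lies behind it (manip.grip_depth is the z of the grasp point in the tool frame, in m); z points along the fingers, y is the line along which they close (so a half turn about z gives the same grasp; the last joint's range is limited). The gripper opens to 85 mm and grips with 20 to 120 N. Pads are 22 mm wide; open, the fingers measure 114 mm over their backs; the gripper's body (76 mm by 85 mm) begins 54 mm behind the grasp point. The pads swing forward as they close: fully open they stand 13 mm farther back than shut.
Start: joints at [-1.134, 0.26, -0.138, 1.173, 0, 1.571], TCP at [0.222, -0.476, 0.194] pointing down, gripper open.
Joint ranges: [-2.78, 2.78], [-0.83, 1.72], [-1.28, 1.37], [-1.9, 2.12], [-1.57, 1.48], [-3.14, 3.14]. Speed limits (rad/s): [2.57, 2.57, 3.14, 3.14, 3.14, 3.14].

INTERFACE

Orientations are given as a unit quaternion [w, x, y, z].
In Python, from plant import manip gives the robot as it stands.
- The arm moves only by the shell command python3 -m pendant 'ROWS' [FORCE]. ROWS is JSON, a list that holds one entry, the list of rows, each a list of 5 numbers: the shift along the world's x, y, z in mm, then the turn about the world's z in rad, then the gripper command: -1 is fully open, 1 is shut, values between are in proportion. In form: [[[dx, dy, dz, yaw, grip], ...]]. A call has 1 to 20 rows; each row is the pose to reach, as a shift and turn from the pose commanded when the call began; what a row does not reach only later rows make up. A row lasts 1/8 s, in which the tool goes at most 62.5 mm and 10.7 degrees, less where a joint would pass 70% of its speed; a pose out of reach is approached as far as the arm can. A call with a gripper value outside its range is refused whole. The fingers move at their own pace and stop on an object; FORCE is the grip in N (left out, the last holds). Time passes only in rows, so rows that repeat a pose let the fingers close. It gives the time, the measured TCP pose, the force, the opening and the grip force at its end, in the units of the state.
- manip.observe(): the state, without advancing time (a new reading comes with each control period).
- manip.snapshot(name): name is "scene" or "side" or "wrist"; returns (picture, depth): 400x640x3 uint8, red, green, blue; 400x640 float32, m along the optical axis (not along the pixel's ray), 0 where there is no reading.
- manip.camera_params(name): a dict with "vfov" (degrees; the focal length in pixels is half the picture's height over the tangent of half this angle, whatever the lens; pixels are square), "cx", "cy" (the principal point, pixels), "distortion" ([k1, k2, p1, p2, k3] as OpenCV has them; the pictures are not rectified), "R" (3x3) and "t" (3): a world point X has camera coordinates R X + t. Camera axes: x right, y down, z forward; pixel columns grow to the right and rows downward; lengths in m; the calibration is good to about 2 mm. A picture is of the moment at which its call begins: read the wrist's pose just before it. camera_params takes no time and is no camera call; for the wrist camera it gives the pose at the moment of the call.
- manip.finish_job(): hands the job in; it is judged then, once.
The state is a dict: "time_s": time; "q": joint angles; "qd": joint speeds; "joint_efforts": joint torques, N m; "position": TCP position; "eef_rot": TCP orientation; "contact_force": force on the tool from outside, world axes, zero at the start; "wrist_torque": the same for the moment, N m; "gripper_width": opening from 0.0 (shut) to 1.0 (fully open); "grasp_force": force on a finger pad.
Only numpy, scipy, OpenCV 4.12 (cv2) and the standard library are available. Lean on these libraries where they do the work, as an engineer would, in place of code of your own. Each camera call takes 0.05 s, during which the arm holds its last target. There are 200 camera calls.

TASK

Put the box cutters away for the night: slide the cover of the yellow blade safe right back, lay every box cutter lying on the wooden platform in the safe, and slide the cover fully shut. Then lay an orange wedge on the cover at each of the two steel keeper bars and push its thin end under the bar until it jams tight, with the bar pushed up at or close to its stop, and leave both wedges there. Leave the other things alone.

Things in the scene. Friction and masses are not known exactly. Their poses are not given: they have to be found in the camera images.
- riser: low wooden work platform, 370 x 1020 mm, fixed on the bench over stored parcels; origin under its middle on the bench; its flat top is 120 mm above the bench (world z 0.12). Everything else listed lies on it. Behind its rear edge (world x 0.705) a bench shelf 330 mm above the bench is in the way of the gripper: swing across with the arm drawn in.
- case: yellow blade-safe case, fixed to the riser board, 230 x 230 mm. Origin: centre of its underside; +y: the way the cover slides OPEN. Floor 6 mm; inside x, y +-103, +-107 mm, up to the cover at z 40 mm. Side rails (x +-99..115 mm) reach z 52 mm; at y -98 mm posts (x +-97..113, up to z 85 mm) and a 12 mm wide bridge (up to z 82 mm, guide at x -12..12 mm) hold two keeper bars.
- cover (a joint): grey sliding cover of the case, 200 x 220 x 6 mm, top at z 46 mm: metres it is slid open along the case's +y; 0 = fully shut, 0.185 = fully open. Friction about 2 N. At value q it leaves the case open from y -107 mm to y -107 mm + q. It passes under the keeper bars.
- cover_grip (a point): point in the cover's black grip bar (70 mm along case x, 12 mm thick along case y, z 46 to 68 mm), 8 mm below its top; moves with the cover; with the cover shut at case x 0, y +90, z 60 mm. Axes as the case's.
- keeper_front (a joint): sprung keeper bar on the robot's side (case -x): round 12 mm steel bar with a red mark, 80 mm long along case x, at case x -54, y -98 mm; value = metres it is lifted. At 0 its underside is 10 mm above the cover; it rises 6 mm to a solid stop. Its spring presses down with 3 N at 0, 9 N at 0.006.
- bar_front (a point): middle of the underside of keeper bar front (case x -54, y -98, z 56 mm when down). Axes as the case's.
- keeper_back (a joint): sprung keeper bar on the far side (case +x): round 12 mm steel bar with a red mark, 80 mm long along case x, at case x +54, y -98 mm; value = metres it is lifted. At 0 its underside is 10 mm above the cover; it rises 6 mm to a solid stop. Its spring presses down with 3 N at 0, 9 N at 0.006.
- bar_back (a point): middle of the underside of keeper bar back (case x +54, y -98, z 56 mm when down). Axes as the case's.
- wedge1: orange wedge, 120 mm long (x), 32 mm wide (y); 4 mm high at the thin end (+x), rising evenly to 24 mm at the thick end (-x). Origin: centre of its underside. Flat on the cover, it meets a bar when 36 mm of it is past the bar's middle and lifts it 1 mm per further 6 mm. Friction about 0.6: pushing it home takes up to about 15 N and it stays when let go. Both wedges are alike.
- wedge2: orange wedge, 120 mm long (x), 32 mm wide (y); 4 mm high at the thin end (+x), rising evenly to 24 mm at the thick end (-x). Origin: centre of its underside. Flat on the cover, it meets a bar when 36 mm of it is past the bar's middle and lifts it 1 mm per further 6 mm. Friction about 0.6: pushing it home takes up to about 15 N and it stays when let go. Both wedges are alike.
- cutter1: yellow snap-blade box cutter lying flat, 172 mm long (y), 18 mm wide (x), 12 mm high; a thumb slider at y -29..-11 mm rises to 20 mm. Origin: middle of its length, on its underside; z up. The solid body runs from y -58 to +86 mm (blade at -y). Take it across its width at about y +20 mm. May be absent (None).
- cutter2: red snap-blade box cutter lying flat, 172 mm long (y), 18 mm wide (x), 12 mm high; a thumb slider at y -29..-11 mm rises to 20 mm. Origin: middle of its length, on its underside; z up. The solid body runs from y -58 to +86 mm (blade at -y). Take it across its width at about y +20 mm. May be absent (None).
- cutter3: yellow snap-blade box cutter lying flat, 172 mm long (y), 18 mm wide (x), 12 mm high; a thumb slider at y -29..-11 mm rises to 20 mm. Origin: middle of its length, on its underside; z up. The solid body runs from y -58 to +86 mm (blade at -y). Take it across its width at about y +20 mm. May be absent (None).
- cutter4: red snap-blade box cutter lying flat, 172 mm long (y), 18 mm wide (x), 12 mm high; a thumb slider at y -29..-11 mm rises to 20 mm. Origin: middle of its length, on its underside; z up. The solid body runs from y -58 to +86 mm (blade at -y). Take it across its width at about y +20 mm. May be absent (None).
- terminal: black handheld terminal, 149 x 72 x 23 mm, a bystander to leave alone; origin at the centre of its underside
- notes: yellow block of sticky notes, 75 x 76 x 26 mm, a bystander to leave alone; origin at the centre of its underside
- brick: black power brick, 96 x 53 x 30 mm, a bystander to leave alone; origin at the centre of its underside
- tags: banded pile of hang tags, 91 x 56 x 19 mm, a bystander to leave alone; origin at the centre of its underside
- mouse: black computer mouse, 105 x 60 x 35 mm, a bystander to leave alone; origin at the centre of its underside

How it is judged:
On the way, in this order (a step that is already met when the one before it is completed fails the run):
1. the cover is slid right back (at least 160 mm) (value of joint cover above 0.16 m), for 0.2 s.
2. every box cutter lies inside the case (x of cutter1 in the frame of case between -0.1 and 0.1 m and y of cutter1 in the frame of case between -0.105 and 0.105 m and z of each of cutter1, cutter2, cutter3, cutter4 in the frame of case below 0.036 m and x of cutter2 in the frame of case between -0.1 and 0.1 m and y of cutter2 in the frame of case between -0.105 and 0.105 m and x of cutter3 in the frame of case between -0.1 and 0.1 m and y of cutter3 in the frame of case between -0.105 and 0.105 m and x of cutter4 in the frame of case between -0.1 and 0.1 m and y of cutter4 in the frame of case between -0.105 and 0.105 m), for 0.2 s.
3. the cover is fully shut over them (all of step 2 and value of joint cover below 0.004 m), for 0.2 s.
4. one wedge is jammed under each keeper bar and has lifted it (all of step 3 and value of joint each of keeper_front, keeper_back above 0.0035 m and ((contact force between wedge1 and keeper_front above 3 N and contact force between wedge2 and keeper_back above 3 N) or (contact force between wedge2 and keeper_front above 3 N and contact force between wedge1 and keeper_back above 3 N))), for 0.2 s.
At the end, for the whole second after the job is handed in: every box cutter present lies inside the case below the cover; the cover is shut to within 4 mm; one wedge lies flat (within 0.15 rad) and still under each keeper bar, presses on it with over 3 N and holds it up by more than 3.5 mm of its 6 mm (all of step 4 and angle between each of wedge1, wedge2's own z axis and vertical below 0.15 rad and linear speed of each of wedge1, wedge2 below 0.01 m/s); the robot touches nothing.
It fails at once if a bystander is shifted by more than 4 cm (distance of any of terminal, notes, brick, tags, mouse from where it was at the start of the episode above 0.04 m).
Of cutter1, cutter2, cutter3, cutter4 only 2 to 4 are there at a start; the rules pass over those that are not, and their reading is None.
At some moment in a run one of cutter1, cutter2, cutter3, cutter4, wedge1 may be knocked a few centimetres aside while the robot is not near it.
Once in a run the grip may slacken for a moment while it holds something.
It also fails if it takes over 210 s, if anything falls off the work surface, if the arm or the gripper's body presses on something with over 40 N, if the wrist force passes 120 N, or if a joint passes its speed limit or range.

## Working session

There is one attempt and no reset: what is moved stays moved. The work goes in short steps, Python scripts to look and compute and a shell command to move; the robot and the scene stay as the last step left them, time stands still between calls to the robot, and variables do not carry over. Pictures are saved under pics/ and viewed, at most 14 in all, crops included, and the job is handed in when it is done.

```bash
ls; mkdir -p pics; cat > h.py <<'E'
import numpy as np, cv2, json
from plant import manip
def cam(name):
    p=manip.camera_params(name); img,d=manip.snapshot(name)
    f=200/np.tan(np.radians(p['vfov'])/2)
    K=np.array([[f,0,p['cx']],[0,f,p['cy']],[0,0,1]])
    return img,d,dict(K=K,D=np.array(p['distortion'],float),R=np.array(p['R']),t=np.array(p['t']))
def save(n,img): cv2.imwrite('pics/'+n,img[:,:,::-1])
def ray(c,uv):
    u=cv2.undistortPoints(np.array(uv,float).reshape(-1,1,2),c['K'],c['D']).reshape(-1,2)
    return np.c_[u,np.ones(len(u))]
def onz(c,uv,z):
    r=ray(c,uv)@c['R']; o=-c['R'].T@c['t']
    return o+r*((z-o[2])/r[:,2])[:,None]
def cloud(d,c):
    v,u=np.mgrid[:400,:640]; r=ray(c,np.c_[u.ravel(),v.ravel()])
    return (((r*d.reshape(-1,1))-c['t'])@c['R']).reshape(400,640,3)
def topdown(img,d,c,x0,x1,y0,y1,z=0.12,s=1000):
    # rectified view onto plane z; rows: x decreasing downwards, cols: y decreasing to the right
    H=int((x1-x0)*s);W=int((y1-y0)*s)
    r,q=np.mgrid[:H,:W]; P=np.c_[x1-r.ravel()/s,y1-q.ravel()/s,np.full(H*W,z)]
    uv,_=cv2.projectPoints(P,cv2.Rodrigues(c['R'])[0],c['t'],c['K'],c['D'])
    m=uv.reshape(H,W,2).astype(np.float32)
    return cv2.remap(img,m[...,0],m[...,1],cv2.INTER_LINEAR)
E
python3 - <<'E'
from h import *
o=manip.observe(); print({k:np.round(v,3) for k,v in o.items()}, manip.grip_depth)
for n in('scene','side'):
    i,d,c=cam(n); save(n+'0.png',i); np.savez('/tmp/%s.npz'%n,i=i,d=d,**c); print(n,-c['R'].T@c['t'])
E
```

```text
pics
{'time_s': np.float64(0.0), 'q': array([-1.134,  0.261, -0.139,  1.173, -0.   ,  1.571]), 'qd': array([-0.001,  0.001,  0.001, -0.   ,  0.001, -0.002]), 'joint_efforts': array([-0.0000e+00, -4.0568e+01,  2.5392e+01,  1.9000e-02,  0.0000e+00,
        0.0000e+00]), 'position': array([ 0.222, -0.475,  0.193]), 'eef_rot': array([-0.001,  0.976,  0.217, -0.   ]), 'contact_force': array([-0.631, -0.117,  0.219]), 'wrist_torque': array([-0.015, -0.086,  0.042]), 'grasp_force': np.float64(0.0), 'gripper_width': np.float64(1.0)} -0.0187
scene [-0.35255845  0.71737151  1.25719871]
side [-0.10643509  0.99337843  1.05946729]
```

View pics/scene0.png

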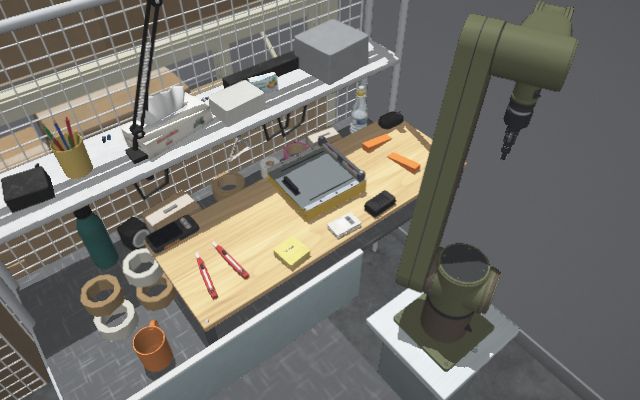

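View pics/side0.png

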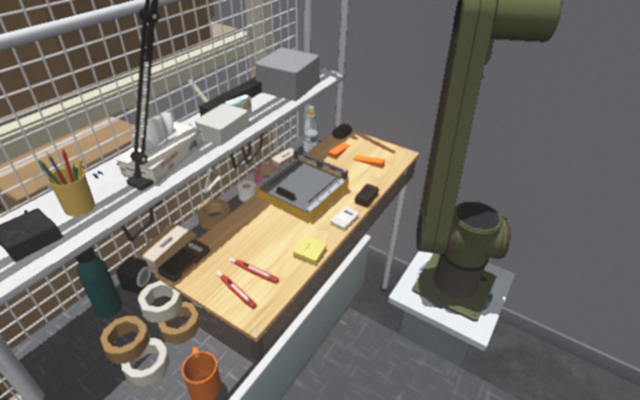

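The pictures show two red cutters (scene (206,277), (231,260)), the case with its cover grip at (290,185), orange wedges at (377,143) and (404,161), and the bystanders. I'll rectify them to a top-down view for metric positions.

```bash
python3 - <<'E'
from h import *
out=[]
for n in('scene','side'):
    z=np.load('/tmp/%s.npz'%n); c={k:z[k] for k in('K','D','R','t')}
    t=topdown(z['i'],None,c,0.3,0.75,-0.56,0.56,0.135,700); out.append(t)
    P=cloud(z['d'],c); m=(P[...,2]>0.117)&(P[...,2]<0.123)&(P[...,0]<0.72)&(P[...,0]>.2); print(n,np.percentile(P[m],[0.5,99.5],axis=0), m.sum())
t=np.vstack(out)
for k in range(-5,6):
    u=int((0.56-k/10)*700)
    if 0<=u<t.shape[1]: cv2.line(t,(u,0),(u,8),(255,0,0),1)
for k in range(3,8): cv2.line(t,(0,int((.75-k/10)*700)),(8,int((.75-k/10)*700)),(255,0,0),1)
save('top0.png',t); print(t.shape)
E
```

```text
scene [[ 0.26998037 -0.62904267  0.11703811]
 [ 0.69994495  0.73095142  0.12294604]] 14725
side [[ 0.27412896 -0.62363124  0.11703718]
 [ 0.70055882  0.65875691  0.1228668 ]] 13564
(630, 784, 3)
```

View pics/top0.png

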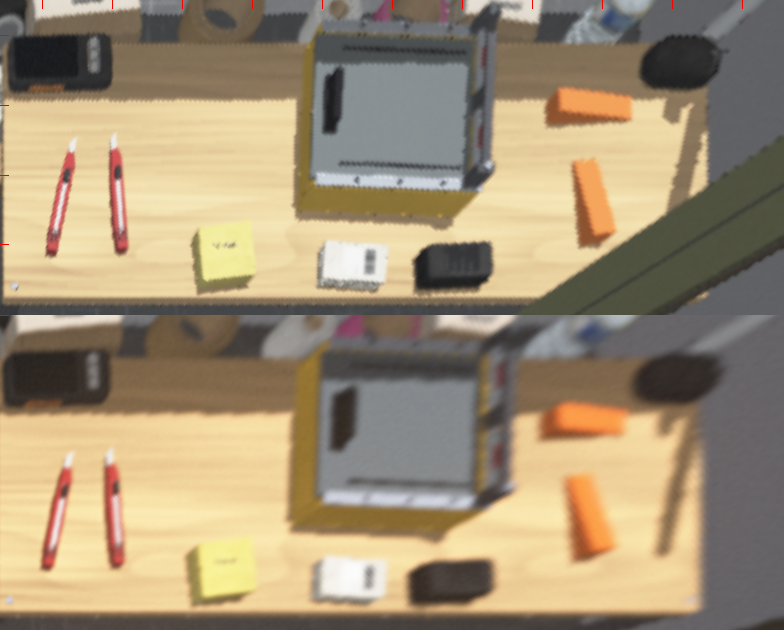

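Two cutters only (top-down cols 62 and 118, both red), with the blades towards world +x. The case is roughly aligned with the world, with the cover opening towards +y, and the wedges are at its right. Next I fit poses from the depth clouds.

```bash
cat >> h.py <<'E'
def rect(P,m,name=''):
    q=P[m][:,:2].astype(np.float32)
    lab=None
    r=cv2.minAreaRect(q*1000); med=np.median(q,axis=0); print(name,len(q),'c',np.round(r[0],1),'size',np.round(r[1],1),'ang',round(r[2],1),'med',np.round(med*1000,1))
def blobs(mask,P,minn=30):
    n,l,st,_=cv2.connectedComponentsWithStats(mask.astype(np.uint8))
    return [l==k for k in range(1,n) if st[k,4]>=minn]
E
python3 - <<'E'
from h import *
for n in('scene','side'):
    z=np.load('/tmp/%s.npz'%n); c={k:z[k] for k in('K','D','R','t')}; P=cloud(z['d'],c); i=z['i']
    hsv=cv2.cvtColor(i,cv2.COLOR_RGB2HSV); h,s,v=hsv[...,0],hsv[...,1],hsv[...,2]
    W=(P[...,0]>.33)&(P[...,0]<.71)&(abs(P[...,1])<.52)&(P[...,2]>.121)&(P[...,2]<.25)
    for nm,m in(('orange',W&(h>=5)&(h<=14)&(s>170)&(v>150)),('red',W&((h<=4)|(h>=172))&(s>130))):
        for b in blobs(m,P): rect(P,b,n+' '+nm); print('   z',np.percentile(P[b][:,2],[5,50,95]).round(3))
    C=W&(abs(P[...,1])<.2)
    for lo,hi in((.163,.168),(.170,.174),(.178,.192),(.192,.207)):
        bs=blobs(C&(P[...,2]>lo)&(P[...,2]<hi)&(s<90),P,15)
        for b in bs: rect(P,b,n+' z%.3f'%lo)
E
```

```text
scene red 122 c [466.7 392.2] size [142.9  17.9] ang 5.1 med [469.5 395.4]
   z [0.126 0.131 0.136]
scene red 107 c [478.1 470.3] size [ 17.  112.7] ang 78.3 med [481.4 469.5]
   z [0.128 0.132 0.135]
scene red 31 c [403.1 484.7] size [13.9 20.9] ang 84.5 med [400.5 485.5]
   z [0.127 0.131 0.136]
scene z0.163 1836 c [575.9  17.6] size [223.3 215.7] ang 87.6 med [564.7  22.2]
scene z0.170 28 c [672.4 -29. ] size [16.8 35.7] ang 0.0 med [672.4 -30.5]
scene z0.170 29 c [675.1  15.4] size [45.1 16.4] ang 89.2 med [676.5  14.1]
scene z0.170 42 c [677.2  96.8] size [19.5 46.3] ang 2.7 med [677.5  96.6]
scene z0.170 33 c [459.  -50.2] size [15.6 49.8] ang 1.2 med [459.  -50.6]
scene z0.170 64 c [461.7  17. ] size [79.7 17.1] ang 87.0 med [461.4  11.1]
scene z0.170 61 c [464.8  91.8] size [73.3 20. ] ang 84.7 med [465.5  95.2]
scene z0.178 158 c [563.1 -81. ] size [226.6  27.8] ang 0.9 med [553.8 -84.2]
scene z0.178 85 c [570.7 106.3] size [15.1 68.7] ang 87.8 med [569.  109.1]
scene z0.192 260 c [563.9 -88.1] size [ 27.5 229.7] ang 88.3 med [556.4 -86.3]
side orange 129 c [ 604.6 -280.5] s
[... 215 characters left out ...]
.   17.4] ang 4.9 med [469.4 398.8]
   z [0.127 0.131 0.135]
side red 113 c [462.6 478.8] size [ 14.4 139.2] ang 79.0 med [455.5 483.4]
   z [0.129 0.132 0.135]
side z0.163 1655 c [574.3  25. ] size [221.7 207.7] ang 87.6 med [566.3  26.6]
side z0.170 76 c [673.7  -9.4] size [158.6  18.8] ang 88.1 med [673.3  -2.2]
side z0.170 30 c [679.1  94.7] size [58.5 15.3] ang 89.1 med [679.3 100.9]
side z0.170 129 c [462.2  23.4] size [224.9  17.4] ang 87.4 med [461.5  29.9]
side z0.178 173 c [564.7 -80.4] size [ 23.6 227.2] ang 88.2 med [564.6 -79.7]
side z0.178 77 c [573.8 111.8] size [16.  69.1] ang 87.0 med [569.9 113.9]
side z0.192 210 c [564.2 -83.1] size [ 25.6 228. ] ang 87.9 med [560.8 -81.3]
```

```bash
python3 -m pendant '[[[0,0,60,0,-1],[40,60,120,-0.08,-1],[80,120,140,-0.16,-1],[110,180,140,-0.24,-1],[140,240,140,-0.32,-1],[160,300,140,-0.4,-1],[180,360,140,-0.478,-1],[200,420,140,-0.478,-1],[220,480,140,-0.478,-1],[250,530,140,-0.478,-1],[280,560,140,-0.478,-1],[300,565,140,-0.478,-1],[300,565,140,-0.478,-1],[300,565,140,-0.478,-1]]]' 40; python3 - <<'E'
from h import *
i,d,c=cam('wrist'); save('w1.png',i); print(-c['R'].T@c['t']); np.savez('/tmp/w.npz',i=i,d=d,**c)
P=cloud(d,c);W=(P[...,0]>.4)&(P[...,0]<.71)&(P[...,1]<.25)&(P[...,1]>-.2)
s=cv2.cvtColor(i,cv2.COLOR_RGB2HSV)[...,1]
for lo,hi in((.163,.168),(.1705,.174),(.178,.192),(.192,.207)):
    for b in blobs(W&(P[...,2]>lo)&(P[...,2]<hi)&(s<110),P,300): rect(P,b,'z%.3f'%lo)
o=manip.observe(); print(np.round(o['position'],4),o['eef_rot'].round(3),np.round(o['q'],2))
E
```

```text
time_s: 1.85
position: [0.5238, 0.0369, 0.3331]
eef_rot: [-0.023, 1.0, 0.02, -0.002]
contact_force: [-0.1, -0.4, -0.2]
gripper_width: 0.999
grasp_force: 0.0
[0.59283669 0.03068117 0.51210122]
z0.163 29093 c [570.3  19.7] size [220.7 200.1] ang 87.7 med [581.8  16.6]
z0.171 2400 c [676.8  18.9] size [203.6  16.9] ang 87.6 med [676.9  17.9]
z0.171 1504 c [464.2  27.5] size [202.5  16.4] ang 87.6 med [464.2  24.4]
z0.178 383 c [620.3 -85.6] size [ 4.6 78.7] ang 87.8 med [621.8 -85.5]
z0.178 659 c [573.7 106.3] size [12.5 68.9] ang 87.7 med [575.1 105.4]
z0.178 376 c [503.4 -81.2] size [10.7 95.1] ang 83.1 med [504.4 -80.8]
z0.192 2915 c [566.3 -87.4] size [ 24.6 224.9] ang 87.6 med [584.6 -86.7]
[0.5233 0.0367 0.3335] [-0.023  1.     0.02  -0.002] [0.04 0.25 0.2  1.53 0.05 3.14]
```

View pics/w1.png

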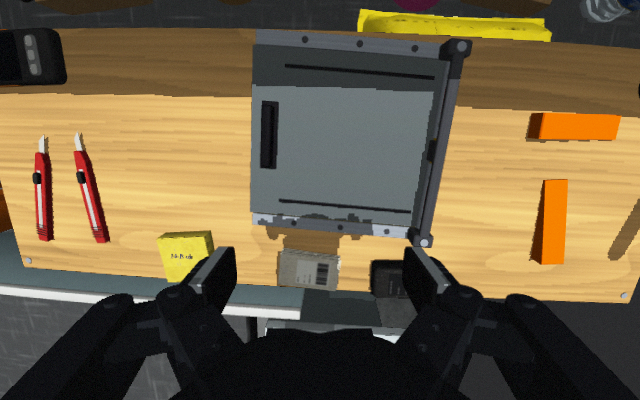

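The wrist view shows the case with its grip bar at (269,135), bars at the right edge, cutters at (42,190) and (90,190), and wedges at (573,126) and (553,222). Joint 6 is at its limit, so I turn half round the other way.

```bash
python3 -m pendant '[[[0,0,0,0.18,-1],[0,0,0,0.36,-1],[0,0,0,0.54,-1],[0,0,0,0.72,-1],[0,0,0,0.9,-1],[0,0,0,1.08,-1],[0,0,0,1.26,-1],[10,0,0,1.44,-1],[20,0,0,1.62,-1],[30,5,0,1.8,-1],[40,10,0,1.98,-1],[50,16,0,2.16,-1],[52,16,0,2.34,-1],[52,16,0,2.52,-1],[52,16,0,2.7,-1],[52,16,-40,2.88,-1],[52,16,-80,3.06,-1],[52,16,-110,3.14,-1],[52,16,-110,3.14,-1]]]'; python3 -c "
from plant import manip
print(manip.observe()['q'].round(2))"
```

```text
time_s: 4.28
position: [0.5728, 0.0518, 0.2221]
eef_rot: [-0.001, -0.018, 1.0, -0.023]
contact_force: [-0.8, -0.3, 0.7]
gripper_width: 1.0
grasp_force: 0.0
[ 0.12  0.34  0.06  1.29 -0.05  0.08]
```

```bash
python3 -m pendant '[[[1,27,0,-0.076,-1],[1,54,0,-0.076,-1],[1,54,-20,-0.076,-1],[1,54,-40,-0.076,-1],[1,54,-53,-0.076,-1],[1,54,-53,-0.076,-1],[1,54,-53,-0.076,1],[1,54,-53,-0.076,1],[1,54,-53,-0.076,1],[1,54,-53,-0.076,1],[1,54,-53,-0.076,1],[1,54,-53,-0.076,1]]]' 40
```

```text
time_s: 5.78
position: [0.577, 0.1067, 0.1707]
eef_rot: [0.0, 0.019, 1.0, -0.023]
contact_force: [-0.6, -0.5, 0.4]
gripper_width: 0.001
grasp_force: 0.0
```

```bash
python3 - <<'E'
from h import *
i,d,c=cam('wrist'); save('w2.png',i)
P=cloud(d,c);o=manip.observe(); print(o['position'],o['gripper_width'],o['grasp_force'])
b=(P[...,2]>.178)&(P[...,2]<.192)&(P[...,0]>.5)&(P[...,0]<.65)&(P[...,1]>0.02)&(P[...,1]<.25)
for q in blobs(b,P,100): rect(P,q)
E
```

```text
[0.57698551 0.10675783 0.17072454] -0.0011271568433455662 0.0
 1171 c [557.1 107.6] size [11.8 37.6] ang 88.4 med [555.6 108.1]
```

View pics/w2.png

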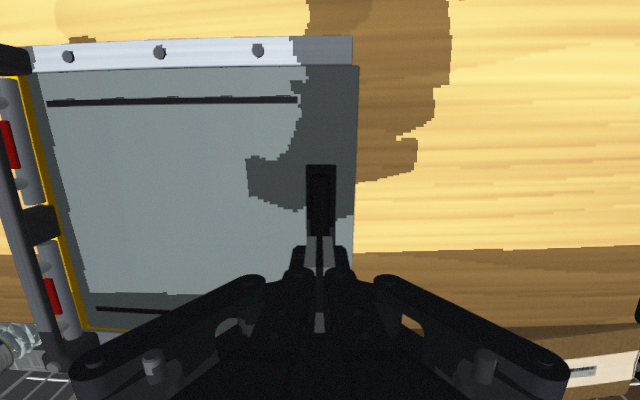

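The fingers sit round the grip bar (320,200), yet the reading says shut. I test with a short pull.

```bash
python3 -m pendant '[[[0,10,0,0,1],[0,20,0,0,1],[0,30,0,0,1],[0,30,0,0,1]]]' 60; python3 - <<'E'
from h import *
i,d,c=cam('wrist')
P=cloud(d,c)
b=(P[...,2]>.176)&(P[...,2]<.192)&(P[...,0]>.5)&(P[...,0]<.65)&(P[...,1]>0.02)&(P[...,1]<.25)
for q in blobs(b,P,100): rect(P,q)
save('w3.png',i)
E
```

```text
time_s: 6.32
position: [0.577, 0.1378, 0.1707]
eef_rot: [0.0, 0.018, 1.0, -0.023]
contact_force: [-0.1, -0.5, -0.1]
gripper_width: 0.003
grasp_force: 0.0
 2172 c [572.9 107.3] size [12.7 69.3] ang 87.8 med [569.2 108.6]
```

```bash
python3 - <<'E'
from h import *
i,d,c=cam('wrist'); P=cloud(d,c)
b=(P[...,0]>.53)&(P[...,0]<.61)&(P[...,1]>0.095)&(P[...,1]<.12)&(P[...,2]>.15)&(P[...,2]<.24); print('bar z',np.percentile(P[b][:,2],[5,50,95]))
for y in range(180,340,12): print(y,[np.round(P[y,x]*1000).astype(int).tolist() for x in (310,320,330)])
E
```

```text
bar z [0.16479411 0.1825594  0.18777262]
180 [[545, 131, 164], [554, 136, 120], [554, 144, 120]]
192 [[553, 131, 164], [564, 135, 118], [564, 144, 118]]
204 [[562, 131, 164], [575, 135, 119], [575, 144, 118]]
216 [[570, 130, 166], [585, 135, 119], [586, 143, 119]]
228 [[579, 130, 165], [596, 134, 121], [596, 143, 120]]
240 [[565, 135, 217], [565, 140, 217], [565, 145, 218]]
252 [[565, 136, 232], [565, 140, 231], [565, 145, 231]]
264 [[565, 137, 243], [565, 141, 243], [565, 145, 242]]
276 [[564, 138, 254], [570, 141, 245], [565, 145, 253]]
288 [[564, 138, 262], [575, 141, 245], [565, 145, 261]]
300 [[566, 138, 267], [581, 140, 245], [563, 145, 272]]
312 [[579, 137, 256], [587, 140, 246], [566, 145, 273]]
324 [[583, 137, 258], [697, 131, 119], [572, 145, 272]]
336 [[565, 140, 285], [565, 143, 284], [566, 145, 284]]
```

View pics/w3.png

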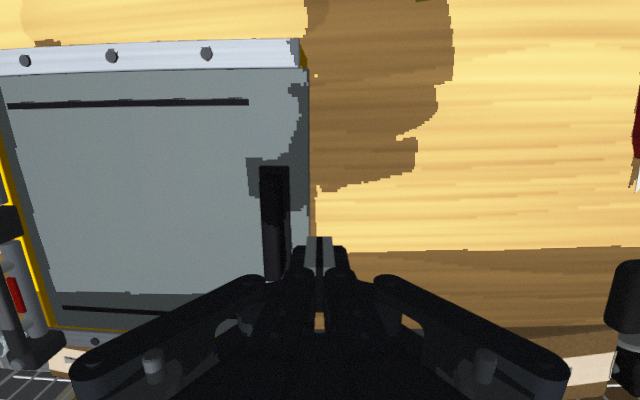

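The bar stayed at (275,225) unmoved. Depth puts the real fingertips at about z 0.208 while the reported TCP is 0.171, so the fingertips are about 37 mm higher than reported. I'll go back, open, and descend further.

```bash
python3 -m pendant '[[[-2,-15,0,0,-1],[-3,-32,0,0,-1],[-3,-32,0,0,-1],[-3,-32,-12,0,-1],[-3,-32,-24,0,-1],[-3,-32,-32,0,-1],[-3,-32,-34,0,-1],[-3,-32,-34,0,-1],[-3,-32,-34,0,1],[-3,-32,-34,0,1],[-3,-32,-34,0,1],[-3,-32,-34,0,1],[-3,-32,-34,0,1],[-3,-32,-34,0,1]]]' 40; python3 - <<'E'
from h import *
o=manip.observe(); i,d,c=cam('wrist');print(-c['R'].T@c['t']-o['position']); P=cloud(d,c)
print([np.round(P[y,320]*1000).astype(int).tolist() for y in range(200,300,8)])
E
```

```text
time_s: 8.18
position: [0.5741, 0.1049, 0.137]
eef_rot: [0.001, 0.019, 1.0, -0.023]
contact_force: [-1.2, 0.1, 1.3]
gripper_width: 0.129
grasp_force: 40.4
[-0.06938739  0.01018484  0.17914603]
[[540, 108, 186], [544, 108, 187], [548, 108, 187], [552, 108, 187], [557, 108, 187], [561, 107, 187], [565, 107, 187], [569, 107, 187], [574, 107, 188], [579, 107, 186], [583, 107, 187], [588, 106, 187], [593, 106, 188]]
```

Gripped (11 mm). Now sliding the cover open.

```bash
python3 -m pendant '[[[1,25,0,0,1],[2,50,0,0,1],[3,75,0,0,1],[4,100,0,0,1],[5,125,0,0,1],[6,150,0,0,1],[7,170,0,0,1],[7,182,0,0,1],[7,182,0,0,1],[7,182,0,0,1],[7,182,0,0,1]]]' 40
```

```text
time_s: 9.6
position: [0.5814, 0.2835, 0.137]
eef_rot: [0.001, 0.02, 0.999, -0.026]
contact_force: [1.0, -10.6, 5.4]
gripper_width: 0.127
grasp_force: 42.2
```

```bash
python3 -m pendant '[[[0,-2,0,0,-1],[0,-2,0,0,-1],[0,-2,0,0,-1],[0,-2,30,0,-1],[0,0,80,0,-1],[-30,30,130,0,-1],[-60,70,130,0,-1],[-90,110,130,0,-1],[-100,140,130,0,-1],[-100,140,130,0,-1],[-100,140,130,0,-1]]]'; cat >> h.py <<'E'
def cutters():
    o=manip.observe(); i,d,c=cam('wrist'); P=cloud(d,c)
    h,s,v=cv2.split(cv2.cvtColor(i,cv2.COLOR_RGB2HSV))
    m=((h<=5)|(h>=170))&(s>130)&(P[...,2]>.122)&(P[...,2]<.19)
    m=cv2.morphologyEx(m.astype(np.uint8),cv2.MORPH_CLOSE,np.ones((9,9)))>0
    m&=P[...,2]>.122
    for b in blobs(m,P,150): rect(P,b,'red')
    print('tcp',o['position'].round(4),'yawline',np.degrees(2*np.arctan2(o['eef_rot'][2],o['eef_rot'][1])).round(1)-90)
    return i
E
python3 -c "
from h import *
save('w4.png',cutters())"
```

```text
time_s: 10.98
position: [0.481, 0.4266, 0.2665]
eef_rot: [0.0, 0.019, 1.0, -0.023]
contact_force: [-0.1, -0.7, 0.7]
gripper_width: 1.002
grasp_force: 0.0
red 1939 c [465.9 473.3] size [139.4  55.8] ang 8.5 med [456.9 473.7]
red 1842 c [468.6 389.8] size [ 60.2 135.5] ang 74.3 med [460.9 391.1]
tcp [0.481  0.4266 0.2665] yawline 87.80000000000001
```

View pics/w4.png

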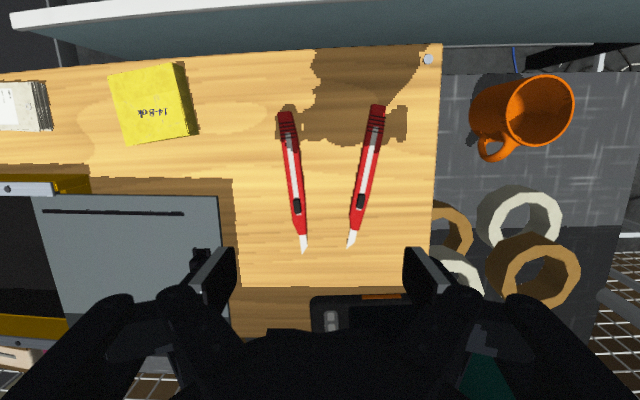

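Cutter A runs (286,112)→(302,236) and cutter B (377,106)→(353,234), handles towards the robot; the safe is open at the left.

```bash
python3 - <<'E'
from h import *
p=manip.camera_params('wrist');f=200/np.tan(np.radians(p['vfov'])/2)
c=dict(K=np.array([[f,0,p['cx']],[0,f,p['cy']],[0,0,1]]),D=np.array(p['distortion'],float),R=np.array(p['R']),t=np.array(p['t']))
for n,a,b in(('A',(286,112),(302,236)),('B',(377,106),(353,234))):
    w=onz(c,[a,b],.13)[:,:2]*1000; dv=w[1]-w[0]; L=np.hypot(*dv); u=dv/L
    print(n,w.round(),L,'grasp',(w[0]+66*u).round(1),'axis deg',np.degrees(np.arctan2(u[1],u[0])).round(1))
E
```

```text
A [[399. 386.]
 [543. 396.]] 144.4746731690188 grasp [465.1 390.7] axis deg 3.8
B [[397. 484.]
 [542. 457.]] 147.4190283525382 grasp [461.8 472. ] axis deg -10.2
```

```bash
python3 -m pendant '[[[-16,-37,-40,0.106,-0.2],[-16,-37,-90,0.106,-0.2],[-16,-37,-140,0.106,-0.2],[-16,-37,-165,0.106,-0.2],[-16,-37,-178,0.106,-0.2],[-16,-37,-178,0.106,-0.2],[-16,-37,-178,0.106,1],[-16,-37,-178,0.106,1],[-16,-37,-178,0.106,1],[-16,-37,-178,0.106,1],[-16,-37,-178,0.106,1],[-16,-37,-178,0.106,1]]]' 50
```

```text
time_s: 12.52
position: [0.4661, 0.3906, 0.0905]
eef_rot: [0.003, -0.034, 0.999, -0.022]
contact_force: [0.5, 0.0, 5.4]
gripper_width: 0.189
grasp_force: 49.4
```

```bash
python3 -m pendant '[[[0,0,30,0,1],[0,0,80,0,1],[0,-20,130,-0.03,1],[10,-70,130,-0.06,1],[20,-120,130,-0.106,1],[35,-170,130,-0.106,1],[50,-220,130,-0.106,1],[65,-270,130,-0.106,1],[80,-320,130,-0.106,1],[83,-365,130,-0.106,1],[83,-395,130,-0.106,1],[83,-405,130,-0.106,1],[83,-405,130,-0.106,1],[83,-405,130,-0.106,1]]]'; python3 - <<'E'
from h import *
i,d,c=cam('wrist'); save('w5.png',i)
E
```

```text
time_s: 14.28
position: [0.548, -0.0142, 0.2187]
eef_rot: [0.0, 0.018, 1.0, -0.023]
contact_force: [-0.2, 0.8, -1.2]
gripper_width: 0.19
grasp_force: 49.0
```

View pics/w5.png

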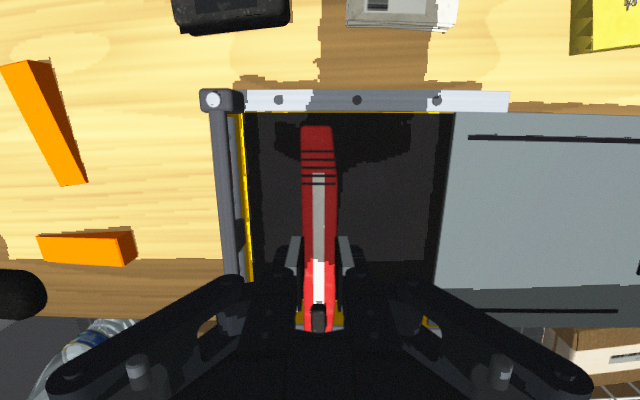

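The cutter is held at (318,230), squarely over the open bay (cols 245–440). Lowering and releasing.

```bash
python3 -m pendant '[[[0,0,-40,0,1],[0,0,-80,0,1],[0,0,-105,0,1],[0,0,-118,0,1],[0,0,-121,0,1],[0,0,-121,0,1],[0,0,-121,0,0.3],[0,0,-121,0,0.3],[0,0,-121,0,0.3],[0,0,-90,0,0.3],[0,0,-40,0,0.3],[0,10,0,0,0],[-20,60,10,0,-0.2],[-40,120,10,0,-0.2],[-60,180,10,0,-0.2],[-70,240,10,0,-0.2],[-80,300,10,0,-0.2],[-80,360,10,0,-0.2],[-80,400,10,0,-0.2],[-80,400,10,0,-0.2]]]'; python3 - <<'E'
from h import *
i,d,c=cam('wrist'); save('w6.png',i)
np.savez('/tmp/w6.npz',i=i,d=d,**c)
o=manip.observe(); print(o['position'],o['eef_rot'])
E
```

```text
time_s: 16.82
position: [0.4677, 0.3876, 0.2279]
eef_rot: [0.0, 0.017, 1.0, -0.023]
contact_force: [0.1, -0.9, -0.1]
gripper_width: 0.6
grasp_force: 0.0
[0.46766711 0.38570221 0.22821152] [ 3.09915034e-04  1.80568407e-02  9.99559322e-01 -2.35588041e-02]
```

View pics/w6.png

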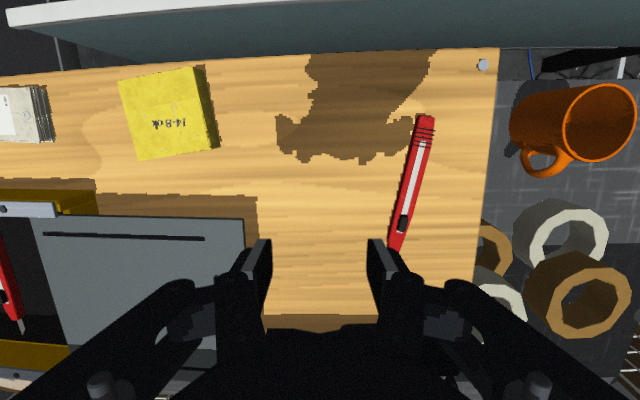

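Cutter A lies in the safe at the left edge (8,280); cutter B's handle end is at (425,116), slider at (402,222). Measuring B.

```bash
python3 - <<'E'
from h import *
z=np.load('/tmp/w6.npz'); c={k:z[k] for k in('K','D','R','t')}
w=onz(c,[(426,116),(398,238)],.13)[:,:2]*1000;u=w[1]-w[0];u/=np.hypot(*u);print(w.round(),(w[0]+66*u).round(1),np.degrees(np.arctan2(u[1],u[0])))
E
```

```text
[[395. 485.]
 [518. 464.]] [460.2 473.7] -9.750061778082824
```

```bash
python3 -m pendant '[[[-3,40,0,-0.135,-0.2],[-7,80,0,-0.135,-0.2],[-7,85,-40,-0.135,-0.2],[-7,85,-85,-0.135,-0.2],[-7,85,-120,-0.135,-0.2],[-7,85,-137,-0.135,-0.2],[-7,85,-137,-0.135,-0.2],[-7,85,-137,-0.135,1],[-7,85,-137,-0.135,1],[-7,85,-137,-0.135,1],[-7,85,-137,-0.135,1],[-7,85,-137,-0.135,1],[-7,85,-100,-0.135,1],[-7,85,-50,-0.135,1],[-7,85,-10,-0.135,1]]]'
```

```text
time_s: 18.75
position: [0.4611, 0.4697, 0.2211]
eef_rot: [-0.001, 0.086, 0.996, -0.023]
contact_force: [1.2, 0.8, -1.1]
gripper_width: 0.001
grasp_force: 0.0
```

Missed; looking.

```bash
python3 -m pendant '[[[0,-20,10,0,-0.2],[0,-50,20,0,-0.2],[0,-60,20,0,-0.2],[0,-60,20,0,-0.2]]]'; python3 - <<'E'
from h import *
i,d,c=cam('wrist'); save('w7.png',i)
np.savez('/tmp/w6.npz',i=i,d=d,**c)
E
```

```text
time_s: 19.25
position: [0.4607, 0.4085, 0.2381]
eef_rot: [-0.002, 0.087, 0.996, -0.024]
contact_force: [-0.1, -0.2, 0.8]
gripper_width: 0.598
grasp_force: 0.0
```

View pics/w7.png

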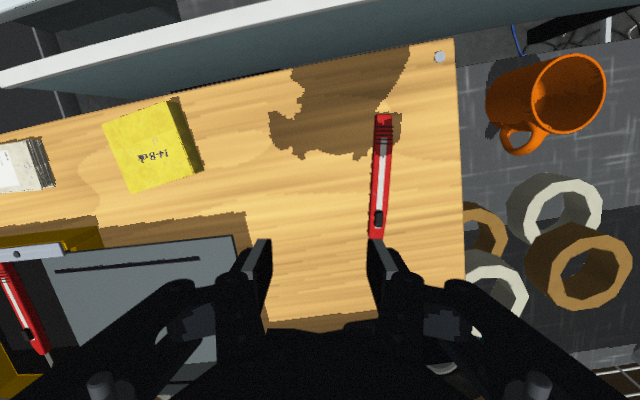

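Cutter B is still on the platform, handle (384,116) to body end (376,236): it was dropped or missed. Remeasuring.

```bash
python3 - <<'E'
from h import *
z=np.load('/tmp/w6.npz'); c={k:z[k] for k in('K','D','R','t')}
w=onz(c,[(384,116),(376,236)],.13)[:,:2]*1000;u=w[1]-w[0];u/=np.hypot(*u);print(w.round(),(w[0]+66*u).round(1),np.degrees(np.arctan2(u[1],u[0])))
o=manip.observe();print(o['position'],np.degrees(2*np.arctan2(o['eef_rot'][2],o['eef_rot'][1]))-90)
E
```

```text
[[396. 478.]
 [519. 455.]] [460.9 466. ] -10.421183124527243
[0.46069813 0.4092458  0.23782971] 80.04193844335853
```

```bash
python3 -m pendant '[[[0,30,0,0,-0.2],[0,56,0,0,-0.2],[0,56,-50,0,-0.2],[0,56,-100,0,-0.2],[0,56,-135,0,-0.2],[0,56,-149,0,-0.2],[0,56,-149,0,-0.2],[0,56,-149,0,1],[0,56,-149,0,1],[0,56,-149,0,1],[0,56,-149,0,1],[0,56,-149,0,1],[0,56,-149,0,1]]]' 70
```

```text
time_s: 20.92
position: [0.4621, 0.467, 0.092]
eef_rot: [0.0, 0.087, 0.996, -0.021]
contact_force: [-0.9, 0.2, 6.7]
gripper_width: 0.174
grasp_force: 68.6
```

```bash
python3 -m pendant '[[[0,0,30,0,1],[0,0,80,0,1],[0,-20,130,0.03,1],[10,-70,130,0.06,1],[20,-120,130,0.1,1],[35,-170,130,0.135,1],[50,-220,130,0.135,1],[65,-270,130,0.135,1],[80,-320,130,0.135,1],[89,-370,130,0.135,1],[89,-410,130,0.135,1],[89,-431,130,0.135,1],[89,-431,130,0.135,1],[89,-431,130,0.135,1]]]'
```

```text
time_s: 22.68
position: [0.55, 0.0352, 0.2199]
eef_rot: [0.001, 0.019, 1.0, -0.023]
contact_force: [0.5, -0.0, -0.5]
gripper_width: 0.171
grasp_force: 68.6
```

```bash
python3 -m pendant '[[[0,0,-40,0,1],[0,0,-80,0,1],[0,0,-105,0,1],[0,0,-118,0,1],[0,0,-121,0,1],[0,0,-121,0,1],[0,0,-121,0,0.3],[0,0,-121,0,0.3],[0,0,-121,0,0.3],[0,0,-90,0,0.3],[0,0,-40,0,0.3],[-20,40,10,0,0],[-40,100,10,0,-1],[-40,130,10,0,-1],[-40,130,10,0,-1]]]'; python3 - <<'E'
from h import *
i,d,c=cam('wrist'); save('w8.png',i); P=cloud(d,c)
b=(P[...,2]>.180)&(P[...,2]<.192)&(P[...,0]>.45)&(P[...,0]<.65)&(P[...,1]>0.2)&(P[...,1]<.35)
for q in blobs(b,P,100): rect(P,q,'grip')
E
```

```text
time_s: 24.55
position: [0.5099, 0.1669, 0.2301]
eef_rot: [0.001, 0.017, 1.0, -0.023]
contact_force: [-0.2, -0.4, -0.4]
gripper_width: 1.0
grasp_force: 0.0
grip 580 c [563.3 285.1] size [12.2 35.6] ang 87.9 med [559.9 284.2]
```

View pics/w8.png

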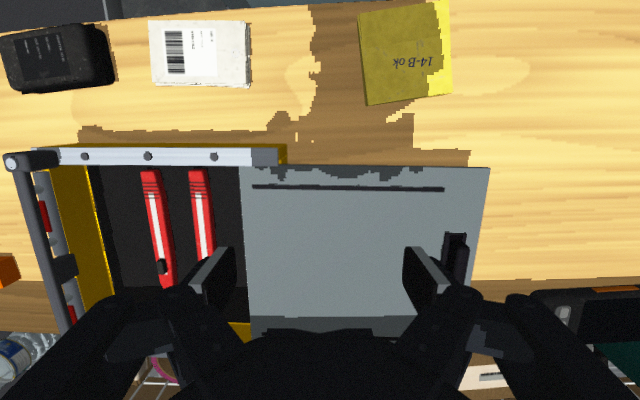

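Both cutters lie in the safe (155,225) and (202,215); the grip bar is at (455,255). Gripping it and shutting.

```bash
python3 -m pendant '[[[30,50,0,0,-1],[60,100,0,0,-1],[70,116,0,0,-1],[70,116,-50,0,-1],[70,116,-80,0,-1],[70,116,-92,0,-1],[70,116,-92,0,-1],[70,116,-92,0,1],[70,116,-92,0,1],[70,116,-92,0,1],[70,116,-92,0,1],[70,116,-92,0,1],[70,116,-92,0,1]]]' 40
python3 -m pendant '[[[-1,-25,0,0,1],[-2,-50,0,0,1],[-3,-75,0,0,1],[-4,-100,0,0,1],[-5,-125,0,0,1],[-6,-150,0,0,1],[-7,-165,0,0,1],[-7,-178,0,0,1],[-7,-183,0,0,1],[-7,-184,0,0,1],[-7,-184,0,0,1]]]'
```

```text
time_s: 26.22
position: [0.5803, 0.2813, 0.1384]
eef_rot: [0.001, 0.019, 1.0, -0.023]
contact_force: [-0.7, 0.9, 3.7]
gripper_width: 0.126
grasp_force: 41.3
time_s: 27.6
position: [0.5728, 0.099, 0.1384]
eef_rot: [0.0, 0.019, 1.0, -0.02]
contact_force: [-2.1, 9.1, 6.5]
gripper_width: 0.123
grasp_force: 41.4
```

```bash
python3 -m pendant '[[[0,2,0,0,-1],[0,2,0,0,-1],[0,2,0,0,-1],[0,2,40,0,-1],[-10,-10,90,0,-1],[-30,-60,100,0,-1],[-50,-120,110,0,-1],[-60,-180,110,0,-1],[-60,-240,110,0,-1],[-60,-290,110,0,-1],[-60,-320,110,0,-1],[-60,-320,110,0,-1],[-60,-320,110,0,-1]]]'; python3 - <<'E'
from h import *
i,d,c=cam('wrist'); save('w9.png',i); P=cloud(d,c); np.savez('/tmp/w9.npz',i=i,d=d,**c)
b=(P[...,2]>.180)&(P[...,2]<.192)&(P[...,0]>.5)&(P[...,0]<.65)&(P[...,1]>0.06)&(P[...,1]<.35)
for q in blobs(b,P,60): rect(P,q,'grip')
h,s,v=cv2.split(cv2.cvtColor(i,cv2.COLOR_RGB2HSV))
for q in blobs((h>=4)&(h<=15)&(s>190)&(P[...,2]>.121)&(P[...,2]<.15)&(P[...,1]<-.15),P,200):
    rect(P,q,'wedge'); p=P[q]; A=np.c_[p[:,:2],np.ones(len(p))]
    t=p[:,2]>0.1225; g=np.linalg.lstsq(A[t],p[t][:,2],rcond=None)[0]; print('  grad',g[:2].round(3),'downhill deg',np.degrees(np.arctan2(-g[1],-g[0])).round(1), np.percentile(p[:,2],[2,98]))
E
```

```text
time_s: 29.22
position: [0.5126, -0.223, 0.2474]
eef_rot: [-0.0, 0.019, 1.0, -0.023]
contact_force: [1.2, 0.0, -0.0]
gripper_width: 1.001
grasp_force: 0.0
wedge 607 c [ 465.7 -275.6] size [122.3  30.7] ang 19.4 med [ 451.3 -276.7]
  grad [-0.058 -0.385] downhill deg 81.4 [0.12249078 0.14354234]
wedge 2393 c [ 602.2 -282.7] size [ 34.1 104.9] ang 2.7 med [ 598.9 -278.4]
  grad [0.135 0.149] downhill deg -132.1 [0.12256384 0.14297781]
```

View pics/w9.png

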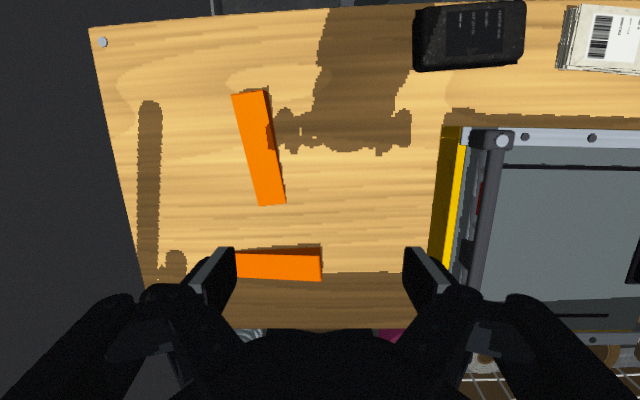

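The front wedge spans (250,90)–(272,205) and the back wedge (230,262)–(322,268), with the gripper's left finger covering part of it. Checking the slope profiles for the thin ends.

```bash
python3 - <<'E'
from h import *
z=np.load('/tmp/w9.npz'); i=z['i']; c={k:z[k] for k in('K','D','R','t')}; P=cloud(z['d'],c)
for nm,a,b in(('front',(250,96),(271,200)),('back',(242,263),(318,267))):
    for t in np.linspace(0,1,7):
        u,v=np.round(np.array(a)+t*(np.array(b)-a)).astype(int); print(nm,u,v,i[v,u],(np.median(P[v-1:v+2,u-1:u+2].reshape(-1,3),axis=0)*1000).round(1))
w=onz(c,[(232,95),(266,89),(286,204),(262,207)],.13);print((w*1000).round())
w=onz(c,[(322,250),(322,281)],.14);print((w*1000).round())
E
```

```text
front 250 96 [244 134   0] [ 415.6 -291.4  143. ]
front 254 113 [243 130   0] [ 431.3 -290.1  139.9]
front 257 131 [243 134   0] [ 448.7 -289.3  136.8]
front 260 148 [243 130   0] [ 466.  -288.6  134.6]
front 264 165 [243 128   0] [ 484.3 -286.7  131.2]
front 268 183 [244 125   0] [ 504.8 -284.7  127.4]
front 271 200 [244 128   0] [ 525.  -284.1  123.9]
back 242 263 [244 120   0] [ 601.3 -325.   127.9]
back 255 264 [244 124   0] [ 601.3 -308.5  130.3]
back 267 264 [243 121   0] [ 600.3 -293.5  132.3]
back 280 265 [244 122   0] [ 600.2 -277.7  135. ]
back 293 266 [244 122   0] [ 599.8 -262.   138.4]
back 305 266 [243 121   0] [ 599.1 -247.8  140.5]
back 318 267 [238 112   0] [ 599.3 -232.9  142.7]
[[ 412. -314.  130.]
 [ 408. -278.  130.]
 [ 528. -266.  130.]
 [ 531. -293.  130.]]
[[ 580. -228.  140.]
 [ 619. -229.  140.]]
```

Front wedge: thick end towards the robot, thin end +x at about 5°, centre (471,-286). Back wedge: thin end towards -y, thick end at y -229, x 600. I take the back one first, since it needs hardly any turn.

```bash
python3 -m pendant '[[[10,0,0,-0.18,-0.4],[20,-5,0,-0.36,-0.4],[30,-10,0,-0.54,-0.4],[45,-15,0,-0.72,-0.4],[60,-20,0,-0.9,-0.4],[75,-24,0,-1.08,-0.4],[85,-24,0,-1.26,-0.4],[85,-24,0,-1.44,-0.4],[85,-24,0,-1.511,-0.4],[85,-24,-40,-1.511,-0.4],[85,-24,-80,-1.511,-0.4],[85,-24,-80,-1.511,-0.4]]]'; python3 - <<'E'
from h import *
o=manip.observe(); i,d,c=cam('wrist'); save('w10.png',i); P=cloud(d,c); np.savez('/tmp/w10.npz',i=i,d=d,**c)
h,s,v=cv2.split(cv2.cvtColor(i,cv2.COLOR_RGB2HSV))
for q in blobs((h>=4)&(h<=15)&(s>190)&(v>150),P,200):
    rect(P,q,'wedge'); p=P[q]; print(np.percentile(p,[2,98],axis=0).round(3).tolist())
print(o['position'],np.degrees(2*np.arctan2(o['eef_rot'][2],o['eef_rot'][1]))-90,o['q'].round(2))
E
```

```text
time_s: 30.78
position: [0.5954, -0.2447, 0.1645]
eef_rot: [-0.019, 0.698, 0.715, -0.019]
contact_force: [-0.4, 1.0, -0.2]
gripper_width: 0.696
grasp_force: 0.0
wedge 1124 c [ 599.4 -223.6] size [34.4 93.2] ang 2.6 med [ 600.8 -241.4]
[[0.586, -0.254, 0.139], [0.617, -0.231, 0.144]]
[ 0.59535908 -0.2447259   0.16445645] 1.3530483961560265 [-0.38  0.52  0.19  1.29 -0.02  1.17]
```

View pics/w10.png

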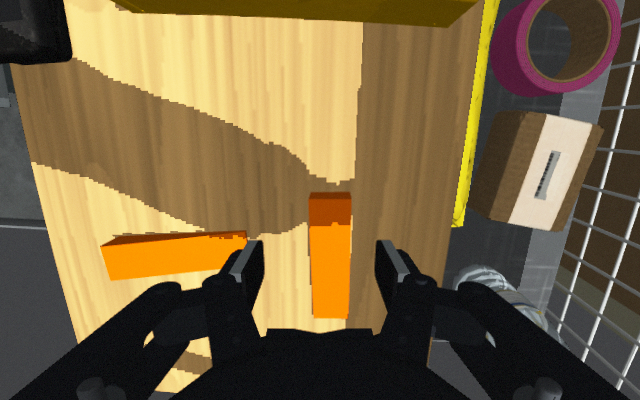

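The back wedge is between the fingers, thick end at (330,195), slightly to the right of centre. Grasping.

```bash
python3 -m pendant '[[[4,-3,-30,0,-0.4],[4,-3,-60,0,-0.4],[4,-3,-71,0,-0.4],[4,-3,-71,0,-0.4],[4,-3,-71,0,1],[4,-3,-71,0,1],[4,-3,-71,0,1],[4,-3,-71,0,1],[4,-3,-71,0,1],[4,-3,-40,0,1],[4,-3,0,0,1],[4,-3,40,0,1],[4,-3,60,0,1],[4,-3,60,0,1]]]' 70
```

```text
time_s: 32.58
position: [0.6033, -0.2508, 0.23]
eef_rot: [-0.013, 0.699, 0.714, -0.016]
contact_force: [-0.5, -0.1, -1.6]
gripper_width: 0.342
grasp_force: 69.4
```

```bash
python3 -m pendant '[[[-15,20,0,-0.03,1],[-30,60,0,-0.063,1],[-40,110,0,-0.063,1],[-40,160,0,-0.063,1],[-30,210,0,-0.063,1],[-10,250,0,-0.063,1],[10,275,0,-0.063,1],[24,280,0,-0.063,1],[24,280,-20,-0.063,1],[24,280,-40,-0.063,1],[24,280,-40,-0.063,1],[24,280,-40,-0.063,1]]]'; python3 - <<'E'
from h import *
i,d,c=cam('wrist'); save('w11.png',i); P=cloud(d,c); np.savez('/tmp/w11.npz',i=i,d=d,**c)
o=manip.observe();print(o['position'],np.degrees(2*np.arctan2(o['eef_rot'][2],o['eef_rot'][1]))-90,o['eef_rot'],o['q'].round(2))
E
```

```text
time_s: 34.08
position: [0.6258, 0.0297, 0.1876]
eef_rot: [-0.016, 0.721, 0.692, -0.017]
contact_force: [0.5, 0.6, -0.9]
gripper_width: 0.337
grasp_force: 69.5
[0.62622235 0.02964597 0.18822437] -2.382100276226538 [-0.01588     0.72146336  0.69207485 -0.01645754] [0.05 0.48 0.18 1.32 0.   1.66]
```

View pics/w11.png

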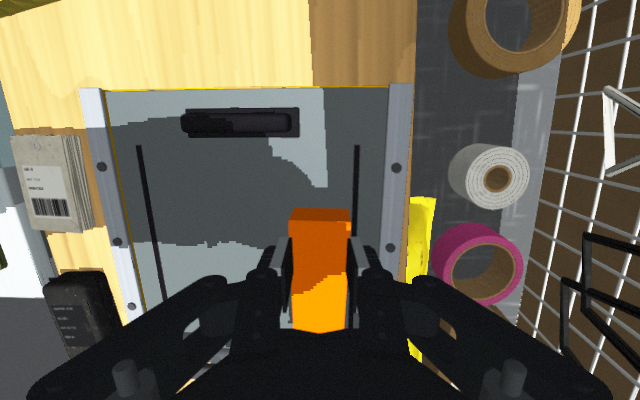

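Wedge held at (320,270), over the shut cover's far half; grip bar at (240,122), cover shut. Lowering onto the cover.

```bash
python3 -m pendant '[[[0,0,-20,0,1],[0,0,-36,0,1],[0,0,-42,0,1],[0,0,-45,0,1],[0,0,-45,0,1]]]'
```

```text
time_s: 34.75
position: [0.6261, 0.0297, 0.145]
eef_rot: [-0.016, 0.721, 0.692, -0.016]
contact_force: [-3.4, -0.2, 3.9]
gripper_width: 0.342
grasp_force: 70.2
```

```bash
python3 -m pendant '[[[0,-10,0,0,1],[-1,-20,0,0,1],[-1,-30,0,0,1],[-2,-40,0,0,1],[-2,-45,0,0,1],[-2,-50,0,0,1],[-2,-55,0,0,1],[-2,-60,0,0,1],[-3,-65,0,0,1],[-3,-65,0,0,1]]]'
```

```text
time_s: 36.0
position: [0.6253, -0.0327, 0.145]
eef_rot: [-0.016, 0.721, 0.693, -0.013]
contact_force: [0.7, 7.9, 5.4]
gripper_width: 0.344
grasp_force: 70.5
```

```bash
python3 -m pendant '[[[0,-5,0,0,1],[0,-10,0,0,1],[-1,-14,0,0,1],[-1,-18,0,0,1],[-1,-18,0,0,1],[-1,-18,0,0,1]]]'
```

```text
time_s: 36.75
position: [0.6242, -0.0485, 0.145]
eef_rot: [-0.018, 0.721, 0.693, -0.011]
contact_force: [0.5, 12.2, 6.6]
gripper_width: 0.339
grasp_force: 70.6
```

```bash
python3 -m pendant '[[[0,-3,0,0,1],[0,-6,0,0,1],[0,-6,0,0,1],[0,-6,0,0,1]]]'
```

```text
time_s: 37.25
position: [0.624, -0.0534, 0.145]
eef_rot: [-0.018, 0.72, 0.693, -0.011]
contact_force: [0.0, 15.1, 6.9]
gripper_width: 0.336
grasp_force: 70.6
```

```bash
python3 -m pendant '[[[0,4,0,0,0.0],[0,4,0,0,0.0],[0,4,0,0,-0.1],[0,6,30,0,-0.1],[0,20,70,0,-0.1],[-15,50,90,0,-0.1],[-30,80,90,0,-0.1],[-30,80,90,0,-0.1],[-30,80,90,0,-0.1]]]'; python3 - <<'E'
from h import *
i,d,c=cam('wrist'); P=cloud(d,c)
s,_,_=cam('scene'); save('fin.png',np.vstack([i,cv2.resize(s[130:230,240:400],(640,400),interpolation=2)])[::1,::1][:,:])
h,s,v=cv2.split(cv2.cvtColor(i,cv2.COLOR_RGB2HSV))
for q in blobs((h>=4)&(h<=15)&(s>190)&(v>100)&(P[...,1]>-.15),P,200):
    rect(P,q,'wedge'); p=P[q]; print(np.percentile(p,[2,98],axis=0).round(3).tolist())
b=(P[...,2]>.180)&(P[...,2]<.192)&(P[...,0]>.5)&(P[...,0]<.65)&(P[...,1]>0.06)
for q in blobs(b,P,100): rect(P,q,'grip')
r=cv2.resize(np.vstack([i,cv2.resize(cam('scene')[0][130:230,240:400],(640,400))]),(480,600)); save('fin.png',r)
E
```

```text
time_s: 38.38
position: [0.5921, 0.02, 0.2326]
eef_rot: [-0.016, 0.722, 0.692, -0.017]
contact_force: [0.7, -0.3, 0.4]
gripper_width: 0.547
grasp_force: 0.0
wedge 346 c [618.7   0.9] size [ 27.6 175.1] ang 1.4 med [617.1 -33.8]
[[0.607, -0.086, 0.167], [0.633, 0.01, 0.3]]
grip 1435 c [573.3  99.6] size [11.9 69.3] ang 87.3 med [573.2  99.8]
```

View pics/fin.png

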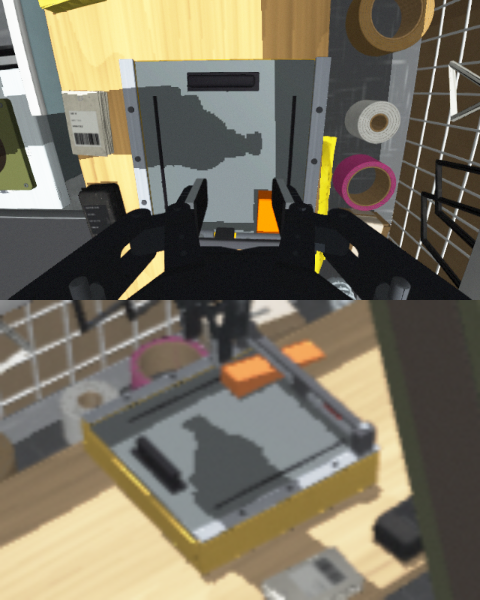

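The back wedge sits flat under its bar, in wrist crop at (263,212), the cover is shut (grip y 0.0998), and the front wedge is still off to the side. I've had my picture allowance (15 viewed, one over the limit of 14), so from here on I use numbers only.

```bash
python3 -m pendant '[[[-20,-20,0,0.18,-0.4],[-40,-50,0,0.36,-0.4],[-60,-80,0,0.54,-0.4],[-80,-120,0,0.72,-0.4],[-100,-160,0,0.9,-0.4],[-120,-200,0,1.08,-0.4],[-140,-240,0,1.26,-0.4],[-152,-270,0,1.44,-0.4],[-152,-290,0,1.62,-0.4],[-152,-300,0,1.703,-0.4],[-152,-300,0,1.703,-0.4],[-152,-300,0,1.703,-0.4]]]'; python3 - <<'E'
from h import *
o=manip.observe(); i,d,c=cam('wrist'); P=cloud(d,c)
h,s,v=cv2.split(cv2.cvtColor(i,cv2.COLOR_RGB2HSV))
m=(h>=4)&(h<=16)&(s>190)&(v>200)&(P[...,1]<-.15)&(P[...,2]>.121)&(P[...,2]<.148)&(P[...,0]>.33)
for q in blobs(m,P,200):
    rect(P,q,'wedge'); p=P[q]
    for x in range(400,541,20):
        t=abs(p[:,0]*1000-x)<4
        if t.sum()>5: print(x,np.percentile(p[t][:,1],[3,97]).round(4)*1000,np.median(p[t][:,2]).round(4))
    print('x',np.percentile(p[:,0],[1,99]))
print(o['position'],np.degrees(2*np.arctan2(o['eef_rot'][2],o['eef_rot'][1]))-90,o['eef_rot'].round(3))
E
```

```text
time_s: 40.02
position: [0.4399, -0.2792, 0.2326]
eef_rot: [0.002, -0.045, 0.999, -0.023]
contact_force: [0.3, 0.6, 0.8]
gripper_width: 0.696
grasp_force: 0.0
wedge 320 c [ 510.6 -284.6] size [36.7 30.9] ang 4.1 med [ 514.3 -283. ]
500 [-296.8 -270.4] 0.1283
520 [-298.1 -268.7] 0.1247
x [0.49391624 0.52853365]
[ 0.43985404 -0.27924372  0.23257377] 95.10897498758533 [ 0.002 -0.045  0.999 -0.023]
```

Wedge unmoved (thin end x 0.529, y -0.283). Grasping.

```bash
python3 -m pendant '[[[-11,-13,-40,0,-0.4],[-11,-13,-90,0,-0.4],[-11,-13,-125,0,-0.4],[-11,-13,-139,0,-0.4],[-11,-13,-139,0,-0.4],[-11,-13,-139,0,1],[-11,-13,-139,0,1],[-11,-13,-139,0,1],[-11,-13,-139,0,1],[-11,-13,-139,0,1]]]' 70
```

```text
time_s: 41.32
position: [0.4305, -0.2933, 0.0959]
eef_rot: [0.004, -0.045, 0.999, -0.024]
contact_force: [-0.4, 1.2, 5.9]
gripper_width: 0.348
grasp_force: 69.6
```

```bash
python3 -m pendant '[[[0,0,40,0,1],[0,0,90,0,1],[0,10,130,-0.15,1],[10,40,130,-0.33,1],[20,80,130,-0.51,1],[30,120,130,-0.69,1],[40,160,130,-0.87,1],[50,200,130,-1.05,1],[60,240,130,-1.23,1],[75,280,130,-1.41,1],[87,310,130,-1.59,1],[87,324,130,-1.703,1],[87,324,130,-1.703,1],[87,324,90,-1.703,1],[87,324,60,-1.703,1],[87,324,60,-1.703,1],[87,324,60,-1.703,1]]]'
```

```text
time_s: 43.45
position: [0.5167, 0.0312, 0.155]
eef_rot: [-0.015, 0.721, 0.692, -0.016]
contact_force: [0.4, -0.5, -0.5]
gripper_width: 0.348
grasp_force: 69.8
```

```bash
python3 - <<'E'
from h import *
o=manip.observe(); print(np.degrees(2*np.arctan2(o['eef_rot'][2],o['eef_rot'][1]))-90)
i,d,c=cam('wrist'); P=cloud(d,c)
h,s,v=cv2.split(cv2.cvtColor(i,cv2.COLOR_RGB2HSV))
for q in blobs((h>=4)&(h<=16)&(s>190)&(v>60),P,100): rect(P,q,'or'); print(np.percentile(P[q],[3,97],axis=0).round(3).tolist())
E
```

```text
-2.369627020625245
or 4374 c [518.8  38.3] size [122.9  33.8] ang 83.0 med [516.8  36.2]
[[0.503, 0.008, 0.184], [0.533, 0.05, 0.203]]
```

```bash
python3 -m pendant '[[[0,0,-7,0,1],[0,0,-12,0,1],[0,0,-14,0,1],[0,0,-14,0,1],[0,-10,-14,0,1],[-1,-20,-14,0,1],[-1,-30,-14,0,1],[-2,-40,-14,0,1],[-2,-48,-14,0,1],[-2,-54,-14,0,1],[-2,-60,-14,0,1],[-3,-65,-14,0,1],[-3,-65,-14,0,1]]]'
```

```text
time_s: 45.12
position: [0.5155, -0.0297, 0.1419]
eef_rot: [-0.017, 0.721, 0.693, -0.012]
contact_force: [0.5, 9.2, 9.3]
gripper_width: 0.351
grasp_force: 70.9
```

```bash
python3 -m pendant '[[[0,-5,0,0,1],[0,-10,0,0,1],[0,-15,0,0,1],[-1,-20,0,0,1],[-1,-20,0,0,1],[-1,-20,0,0,1]]]'
```

```text
time_s: 45.88
position: [0.5145, -0.0481, 0.1419]
eef_rot: [-0.018, 0.721, 0.693, -0.011]
contact_force: [1.2, 13.6, 9.1]
gripper_width: 0.345
grasp_force: 71.0
```

```bash
python3 -m pendant '[[[0,-3,0,0,1],[0,-5,0,0,1],[0,-5,0,0,1]]]'; python3 -m pendant '[[[0,4,0,0,0.0],[0,4,0,0,0.0],[0,4,0,0,-0.1],[0,6,30,0,-0.1],[0,20,70,0,-0.1],[0,60,100,0,-0.1],[20,100,110,0,-0.1],[20,130,110,0,-0.1],[20,130,110,0,-0.1],[20,130,110,0,-0.1]]]'; cat > chk.py <<'E'
from h import *
i,d,c=cam('wrist'); P=cloud(d,c)
h,s,v=cv2.split(cv2.cvtColor(i,cv2.COLOR_RGB2HSV))
for q in blobs((h>=4)&(h<=16)&(s>190)&(v>60)&(P[...,1]>-.2)&(P[...,2]<.2),P,60):
    p=P[q]; rect(P,q,'or'); print(np.percentile(p,[3,97],axis=0).round(3).tolist())
    for y in range(-80,-20,8):
        t=abs(p[:,1]*1000-y)<2; print(y,(np.median(p[t][:,2])*1000).round(1) if t.sum()>3 else '-',end=' ')
    print()
b=(P[...,2]>.188)&(P[...,2]<.21)&(P[...,1]<-.06)&(P[...,1]>-.12)&(P[...,0]>.44)&(P[...,0]<.7)
for x in range(470,670,12):
    t=b&(abs(P[...,0]*1000-x)<4)
    if t.sum()>5: print('bar',x,np.percentile(P[t][:,2]*1000,97).round(1),(P[t][:,1].mean()*1000).round(1))
b=(P[...,2]>.180)&(P[...,2]<.192)&(P[...,0]>.5)&(P[...,0]<.65)&(P[...,1]>0.06)
for q in blobs(b,P,100): rect(P,q,'grip')
E
python3 chk.py
```

```text
time_s: 46.25
position: [0.5143, -0.0518, 0.1419]
eef_rot: [-0.019, 0.72, 0.693, -0.01]
contact_force: [1.1, 16.7, 9.2]
gripper_width: 0.347
grasp_force: 71.0
time_s: 47.5
position: [0.5317, 0.071, 0.2494]
eef_rot: [-0.016, 0.722, 0.692, -0.017]
contact_force: [-0.1, 0.4, -0.4]
gripper_width: 0.551
grasp_force: 0.0
or 460 c [523.6 -42.5] size [22.9 44.1] ang 43.3 med [516.8 -34.8]
[[0.502, -0.037, 0.167], [0.532, -0.034, 0.189]]
-80 - -72 - -64 - -56 - -48 - -40 - -32 175.9 -24 - 
bar 626 202.1 -87.5
bar 638 202.0 -88.1
bar 650 201.8 -92.7
grip 1146 c [573.3 100.6] size [12.2 68.9] ang 88.0 med [572.3 101.1]
```

```bash
python3 -m pendant '[[[30,0,0,0,1],[60,0,0,0,1],[91,0,0,0,1],[91,0,0,0,1],[91,0,0,0,1],[91,0,0,0,1]]]'; python3 chk.py
```

```text
time_s: 48.3
position: [0.6221, 0.0712, 0.2501]
eef_rot: [-0.016, 0.722, 0.692, -0.017]
contact_force: [-0.0, -0.2, -0.7]
gripper_width: -0.001
grasp_force: 0.0
grip 1090 c [574.1 100.3] size [12.5 69.7] ang 87.5 med [575.8 101.1]
```

```bash
python3 -m pendant '[[[0,-40,-30,0,1],[0,-60,-70,0,1],[0,-60,-102,0,1],[0,-60,-102,0,1],[0,-75,-102,0,1],[0,-85,-102,0,1],[0,-92,-102,0,1],[0,-95,-102,0,1],[0,-95,-102,0,1]]]'
```

```text
time_s: 49.48
position: [0.6232, -0.0235, 0.148]
eef_rot: [-0.016, 0.722, 0.692, -0.016]
contact_force: [-0.0, -0.0, -0.5]
gripper_width: 0.0
grasp_force: 0.0
```

```bash
python3 -m pendant '[[[0,-3,0,0,1],[0,-6,0,0,1],[0,-6,0,0,1]]]';python3 -m pendant '[[[0,-2,0,0,1],[0,-4,0,0,1],[0,-4,0,0,1]]]'
```

```text
time_s: 49.85
position: [0.6231, -0.0243, 0.148]
eef_rot: [-0.019, 0.72, 0.693, -0.013]
contact_force: [-0.1, 10.4, 1.5]
gripper_width: 0.001
grasp_force: 5.7
time_s: 50.22
position: [0.6231, -0.0271, 0.148]
eef_rot: [-0.02, 0.72, 0.693, -0.013]
contact_force: [0.2, 13.4, 1.2]
gripper_width: 0.002
grasp_force: 6.8
```

```bash
python3 -m pendant '[[[0,-2,0,0,1],[0,-4,0,0,1],[0,-4,0,0,1]]]'; python3 -m pendant '[[[0,8,0,0,1],[0,25,0,0,1],[0,35,40,0,1],[-10,50,80,0,1],[-30,80,110,0,1],[-30,80,110,0,1],[-30,80,110,0,1]]]'; python3 - <<'E'
from h import *
for n in('scene','side'):
    i,d,c=cam(n); P=cloud(d,c); h,s,v=cv2.split(cv2.cvtColor(i,cv2.COLOR_RGB2HSV))
    for q in blobs((h>=4)&(h<=16)&(s>170)&(v>100)&(P[...,1]>-.25)&(P[...,1]<.1)&(P[...,0]>.4)&(P[...,0]<.7)&(P[...,2]>.1)&(P[...,2]<.21),P,15):
        rect(P,q,n); print(np.percentile(P[q],[2,98],axis=0).round(3).tolist())
E
python3 chk.py
```

```text
time_s: 50.6
position: [0.6231, -0.0306, 0.148]
eef_rot: [-0.02, 0.72, 0.693, -0.012]
contact_force: [0.1, 15.3, 1.9]
gripper_width: -0.0
grasp_force: 7.3
time_s: 51.48
position: [0.593, 0.0427, 0.2572]
eef_rot: [-0.016, 0.721, 0.692, -0.017]
contact_force: [0.0, 0.4, 0.5]
gripper_width: 0.001
grasp_force: 0.0
side 29 c [ 639.8 -175.7] size [ 29.9 115.9] ang 33.5 med [ 622.2 -143.6]
[[0.603, -0.221, 0.118], [0.674, -0.132, 0.174]]
side 100 c [624.9 -69.4] size [44.3 75.6] ang 20.4 med [619.3 -53.9]
[[0.606, -0.084, 0.17], [0.64, -0.034, 0.191]]
side 15 c [ 507.7 -134.8] size [17.  20.3] ang 73.2 med [ 506.3 -135.7]
[[0.496, -0.144, 0.168], [0.518, -0.129, 0.174]]
side 104 c [520.2 -53.9] size [50.2 56.3] ang 3.4 med [510.8 -47.6]
[[0.497, -0.079, 0.171], [0.529, -0.029, 0.19]]
or 370 c [519.1 -36.2] size [14.  35.1] ang 64.5 med [518.9 -34.8]
[[0.501, -0.044, 0.167], [0.533, -0.034, 0.189]]
-80 - -72 - -64 - -56 - -48 177.8 -40 181.3 -32 178.8 -24 - 
or 236 c [629.9 -41.4] size [ 2.5 23.4] ang 84.3 med [631.5 -41.1]
[[0.621, -0.042, 0.167], [0.641, -0.04, 0.189]]
-80 - -72 - -64 - -56 - -48 - -40 177.2 -32 - -24 - 
bar 482 202.3 -85.8
bar 494 202.0 -81.3
bar 578 202.0 -86.1
bar 590 202.0 -85.5
grip 1038 c [573.7  99.9] size [11.2 69.4] ang 87.6 med [573.6 100.3]
```

Both wedges lie flat and their thick-end positions correspond to about 5.5 mm of lift each. The cover is shut and the arm is clear.

```bash
python3 -c "
from plant import manip
print(manip.finish_job())"
```

```text
the job is handed in; nothing more can be done
None
```

I handed the job in with both box cutters in the safe, the cover shut and a wedge jammed under each keeper bar (bar lift worked out at about 5.5 mm, not seen directly); the hand-in gave no verdict, and I viewed 15 pictures, one over the 14 limit.

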